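# Open the fine-dust filter canister

## Task

The filter in the shorter of the two bench dust canisters is due for a change. Twist its cover a quarter turn counter-clockwise (seen from above) by the wing grip to free its lugs from the hooks, lift the cover off and set it down gently, right way up, in the round steel tray, then let go. Leave the cover of the taller canister as it is.

Things in the scene. Friction and masses are not known exactly. Their poses are not given: they have to be found in the camera images.
- short_cover: black plastic cover locked on the short canister: disc 64 mm across, 16 mm high; two lugs 6 mm high at its underside, on +x and -x, reach radius 44 mm; on top an upright wing grip 56 mm long (along x), 14 mm thick (y), 34 mm high, top 50 mm above the origin. About 0.16 kg. Origin: centre of the underside, z up
- short_can: fixed white canister 102 mm across, rim 64 mm high; origin: centre of underside. Cover stands on its floor at z 50 mm under two steel hooks round +x and -x (inwards to radius 37 mm, 2.5 mm over the lugs). Locked: cover x within 8 degrees of this x. Lugs are free to lift 65 to 105 degrees counter-clockwise of this x; stops at about -10 and 110. Light friction. Pipe stub to 75 mm at +x, low
- tray: loose round shallow steel tray, 170 mm across the rim, rim 16 mm high, inner floor 3 mm above the origin and 160 mm across; about 0.5 kg; origin: centre of its underside
- tall_wing_end (a point): point on the identical cover of the taller canister (same, but 50 mm taller), to be left alone: top of the +x end of its wing grip, 150 mm above the bench; the cover's centre lies 28 mm from it along this point's -x
Mind the look-alikes: they are no part of the job. Leave any red look-alike of the short_cover alone.

How it is judged:
By the outcome, as a careful person would: the job done as asked, in the order asked, and still so for the second after the job is handed in, with the robot touching nothing.
It also fails if it takes over 45 s, if anything falls off the work surface, if the arm or the gripper's body presses on something with over 40 N, if the wrist force passes 120 N, or if a joint passes its speed limit or range.

## Robot

A 7-joint arm with a two-finger parallel gripper is mounted at the origin on the work surface. World frame = base frame: x ahead of the robot, y to its left, z up, the work surface at z = 0. Lengths are in m, angles in rad, forces in N, time in s.
With the tool pointing down it reaches from about 0.425 to 0.925 m from the base axis. Payload 6.8 kg.
Tool frame: the origin (TCP) lies where the fingers leave the gripper's body, on its centre line; the fingertips stand 73 mm ahead of it and the grasp point (between the pads) lies 54 mm ahead of it; z points along the fingers, y is the direction in which the jaws open and shut (so a half turn about z gives the same grasp; the last joint's range is limited). The gripper opens to 85 mm and grips with 20 to 120 N. Pads are 22 mm wide; open, the fingers measure 114 mm over their backs; the gripper's body (76 mm by 85 mm) begins 54 mm behind the grasp point. The pads swing forward as they close: fully open they stand 13 mm farther back than shut.
Start: joints at [-1.377, 0.477, 0.022, 1.555, -0.011, 1.109, -0.083], TCP at [0.201, 0.645, 0.304] pointing down, gripper open.
Joint ranges: [-2.96, 2.96], [-0.34, 2.1], [-1.41, 1.46], [0.24, 2.44], [-1.37, 4.51], [0.17, 1.92], [-2.96, 2.96]. Speed limits (rad/s): [2.39, 2.39, 3.14, 3.14, 3.14, 3.14, 3.14].

## Interface

Orientations are given as a rotation vector (axis times angle).
In Python, from bench import r gives the robot as it stands.
- The arm moves only by the shell command python3 -m handwheel 'ROWS' [FORCE]. ROWS is JSON, a list that holds one entry, the list of rows, each a list of 7 numbers: the shift along the world's x, y, z in m, then the turn, a rotation vector about the world's x, y, z in rad, then the finger opening in m, from 0 to 0.0854. A call has 1 to 10 rows; each row shifts and turns the commanded pose from where the row before left it; what a row does not reach is not made up. A row lasts 1/12 s, in which the tool goes at most 41.7 mm and 7.16 degrees, less where a joint would pass 70% of its speed; a pose out of reach is approached as far as the arm can. A call is refused whole if a number of a shift passes 0.0417 or a number of a turn 0.125, either way. A call with a gripper value outside its range is refused whole. The fingers move at their own pace and stop on an object; FORCE is the grip in N (left out, the last holds). Time passes only in rows, so rows that do not move let the fingers close. It gives the time, the measured TCP pose, the force and the opening at its end, in the units of the state.
- r.get_obs(): the state, without advancing time (a new reading comes with each control period).
- r.grab_frame(name): name is "scene" or "side" or "wrist"; returns (picture, depth): 384x512x3 uint8, red, green, blue; 384x512 float32, m along the optical axis (not along the pixel's ray), 0 where there is no reading.
- r.get_calibration(name): a dict with "vertical_fov" (degrees; the focal length in pixels is half the picture's height over the tangent of half this angle, whatever the lens; pixels are square), "cx", "cy" (the principal point, pixels), "k1" (the pictures are not rectified: a ray, as slopes to the right and down, at radius r is drawn at 1 + k1 r^2 times it, then the intrinsics apply), "R" (3x3) and "t" (3): a world point X has camera coordinates R X + t; the wrist camera has in their place "T_tool_cam" (4x4, takes a point from camera to tool coordinates, whose origin is the TCP and whose axes are the flange's). Camera axes: x right, y down, z forward; pixel columns grow to the right and rows downward; lengths in m; the calibration is good to about 2 mm. A picture is of the moment at which its call begins: read the wrist's pose just before it. get_calibration takes no time and is no camera call.
- r.hand_in(): hands the job in, once; it reports no verdict.
Trained networks look in the newest picture that a camera, given by its name, has taken for a name from the list of things; names that differ only in an ending like _2 or _b are one class to them, and where a whole thing is asked for, a point or a joint stands for the part that bears it (a point fixed in the world has none). Each returns a list of dicts, best first, with "p" (0 to 1); they miss things now and then, are a little off and sometimes report something else, mostly with a low value. They report only what shows in the picture. A call takes as long as a camera call. They do not tell look-alikes from the thing itself.
- r.masks_of(label, camera): "pixels" (384x512 bool, what is visible of it) and "at" ([column, row] in pixels, amid what is visible of it).
The state is a dict: "clock": time; "joints": joint angles; "qvel": joint speeds; "tau": joint torques, N m; "tcp_pos": TCP position; "orientation": TCP orientation; "contact_force": force on the tool from outside, world axes, zero at the start; "moment": the same for the moment, N m; "grip_width": finger opening in m.
Only numpy, scipy, OpenCV 4.12 (cv2) and the standard library are available. Lean on these libraries where they do the work, as an engineer would, in place of code of your own. Each camera call takes 0.05 s, during which the arm holds its last target.

## Working session

There is one attempt and no reset: what is moved stays moved. The work goes in short steps, Python scripts to look and compute and a shell command to move; the robot and the scene stay as the last step left them, time stands still between calls to the robot, and variables do not carry over. Pictures are saved under pics/ and viewed, and the job is handed in when it is done.

```bash
ls; mkdir -p pics; cat > h.py <<'E'
import numpy as np, cv2
from bench import r
def save(cam,fn):
    im,d=r.grab_frame(cam); cv2.imwrite('pics/'+fn,im[:,:,::-1]); return im,d
def K(c):
    f=192/np.tan(np.radians(c['vertical_fov'])/2); return f
def pose():
    from scipy.spatial.transform import Rotation as Ro
    o=r.get_obs(); return Ro.from_rotvec(o['orientation']).as_matrix(), np.array(o['tcp_pos'])
def world(cam,uv,z,P=None):
    """uv Nx2, z N depth -> world"""
    c=r.get_calibration(cam); f=K(c); uv=np.atleast_2d(np.float64(uv)); z=np.atleast_1d(z)
    Km=np.array([[f,0,c['cx']],[0,f,c['cy']],[0,0,1]])
    s=cv2.undistortPoints(uv.reshape(-1,1,2),Km,np.array([c['k1'],0,0,0.])).reshape(-1,2)
    X=np.c_[s*z[:,None],z]
    if 'T_tool_cam' in c:
        T=np.array(c['T_tool_cam']); X=X@T[:3,:3].T+T[:3,3]; R,t=P; return X@R.T+t
    return (X-np.array(c['t']))@np.array(c['R'])
def cloud(cam,d,P=None):
    v,u=np.mgrid[:384,:512]
    W=world(cam,np.c_[u.ravel(),v.ravel()],d.ravel(),P).reshape(384,512,3)
    W[d<=0]=np.nan
    return W
E
python3 - <<'E'
from h import *
print(r.get_obs())
for c in ['scene','side']:
    im,d=save(c,c+'0.png'); np.save(c+'0.npy',d)
    print(c,{k:v for k,v in r.get_calibration(c).items()})
    for l in ['short_cover','short_can','tray','tall_wing_end']:
        for m in r.masks_of(l,c):
            print(c,l,round(m['p'],2),m['at'],m['pixels'].sum())
E
```

```text
pics
{'clock': 0.0, 'joints': array([-1.37711567,  0.47779743,  0.02236211,  1.5564675 , -0.01149492,
        1.10929512, -0.08308326]), 'qvel': array([ 0.00076429, -0.00237032,  0.00043044, -0.00030725,  0.00178177,
       -0.00069679, -0.00041358]), 'tau': array([-9.55179858e-04, -5.96449149e+01,  1.60750654e+00, -2.81188291e+01,
        1.24793197e-02,  9.43943218e-03,  1.23641402e-05]), 'tcp_pos': array([0.20050476, 0.64404504, 0.30292105]), 'orientation': array([-4.72188186e-01, -3.10577620e+00,  2.88166770e-03]), 'contact_force': array([0.04866191, 0.16979367, 0.40622413]), 'moment': array([-0.04153537, -0.02453086,  0.02099012]), 'grip_width': 0.08579821136806935}
scene {'vertical_fov': 57.45485657843483, 'cx': 259.21855992269315, 'cy': 192.62070384407284, 'k1': -0.1035123058901922, 'R': array([[ 0.75921932,  0.6507478 , -0.01064511],
       [ 0.52457488, -0.62153258, -0.58182339],
       [-0.38523657,  0.4361474 , -0.81324549]]), 't': array([-0.42626515, -0.23234402,  1.27679194])}
scene short_cover 0.86 [197.2, 315.7] 597
scene short_cover 0.85 [162.8, 263.8] 538
scene short_can 0.68 [170.6, 276.1] 1057
scene short_can 0.62 [302.6, 148.2] 1494
scene tray 0.72 [301.0, 147.8] 1536
scene tall_wing_end 0.56 [266.8, 203.3] 475
side {'vertical_fov': 52.5668965632743, 'cx': 257.10037411519176, 'cy': 194.5021986716733, 'k1': -0.09597171654210507, 'R': array([[ 0.75604096, -0.65444523,  0.01017374],
       [-0.39365852, -0.46707811, -0.79175186],
       [ 0.52291015,  0.59459186, -0.61075813]]), 't': array([-0.40316439,  0.30668971,  0.80159726])}
side short_cover 0.95 [339.8, 288.5] 661
side short_cover 0.78 [388.4, 277.3] 631
side short_cover 0.67 [330.9, 305.9] 1747
side short_can 0.86 [331.9, 303.8] 1722
side tray 0.77 [189.8, 185.9] 1489
```

View pics/scene0.png

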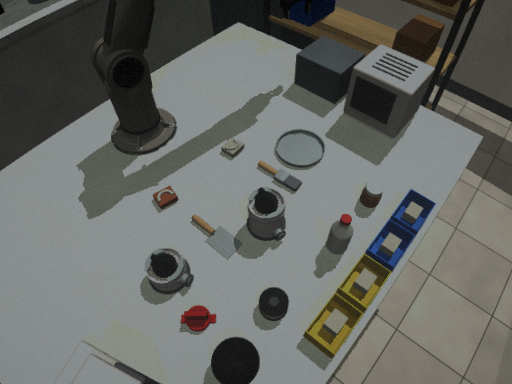

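View pics/side0.png

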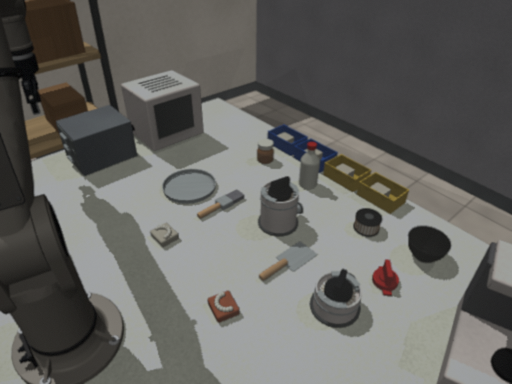

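The scene picture shows the short canister at about (167,268), the tall one at (266,210), the tray at (300,148) and a red look-alike at (199,318). The side picture shows the short canister at (337,295), the tall one at (279,205), the tray at (190,186) and the red one at (386,278). Next I measure them.

```bash
python3 - <<'E'
from h import *
for c,pts in {'scene':[(167,268),(266,205),(300,148),(199,318)],'side':[(337,295),(279,205),(190,186),(386,278)]}.items():
    d=np.load(c+'0.npy'); W=cloud(c,d); np.save(c+'W.npy',W)
    for u,v in pts:
        print(c,(u,v),W[v,u].round(3))
    im=cv2.imread(f'pics/{c}0.png')
    for i,(u,v) in enumerate(pts[:2]):
        s=40; cr=im[max(0,v-s):v+s,max(0,u-s):u+s]; cv2.imwrite(f'pics/{c}_crop{i}.png',cv2.resize(cr,(480,480),interpolation=cv2.INTER_CUBIC))
    # tray: rim fits
    x,y,z=W[...,0],W[...,1],W[...,2]
    u,v=pts[2]; t=W[v,u]
    m=(np.hypot(x-t[0],y-t[1])<.11)&(z>.010)&(z<.022)
    P=W[m][:,:2]; 
    for _ in range(3):
        A=np.c_[2*P,np.ones(len(P))]; s=np.linalg.lstsq(A,(P**2).sum(1),rcond=None)[0]; rr=np.sqrt(s[2]+s[:2]@s[:2])
        e=abs(np.hypot(*(P-s[:2]).T)-rr); P=P[e<max(.006,2*e.std())]
    print('tray',s[:2].round(4),rr.round(4),len(P), 'table z',np.nanmedian(z[m==0]))
    for k,(u,v) in enumerate(pts[:2]):
        t=W[v,u]
        near=np.hypot(x-t[0],y-t[1])<.09
        for lo in np.arange(0.03,.17,.01):
            q=W[near&(z>lo)&(z<lo+.01)]
            if len(q)>5: print(c,k,'z',lo.round(2),len(q),q.mean(0).round(3),'min',q.min(0).round(3)[:2],'max',q.max(0).round(3)[:2])
E
python3 -c "
import cv2,numpy as np
a=[cv2.imread(f'pics/{c}_crop0.png') for c in('scene','side')]
b=[cv2.resize(i,(390,390)) for i in a]; o=np.hstack(b); cv2.imwrite('pics/crops.png',cv2.convertScaleAbs(o,alpha=1.6,beta=20))"
```

```text
scene (167, 268) [ 0.518 -0.311  0.069]
scene (266, 205) [ 0.609 -0.025  0.12 ]
scene (300, 148) [0.497 0.292 0.003]
scene (199, 318) [ 0.661 -0.343  0.033]
tray [0.4983 0.2891] 0.0822 209 table z -0.00037065054316739776
scene 0 z 0.03 84 [ 0.555 -0.306  0.036] min [ 0.505 -0.361] max [ 0.576 -0.261]
scene 0 z 0.04 220 [ 0.529 -0.312  0.045] min [ 0.471 -0.361] max [ 0.573 -0.26 ]
scene 0 z 0.05 254 [ 0.51  -0.312  0.054] min [ 0.448 -0.359] max [ 0.553 -0.261]
scene 0 z 0.06 600 [ 0.506 -0.312  0.064] min [ 0.449 -0.359] max [ 0.552 -0.26 ]
scene 0 z 0.07 53 [ 0.507 -0.315  0.073] min [ 0.478 -0.339] max [ 0.528 -0.293]
scene 0 z 0.08 35 [ 0.51  -0.31   0.085] min [ 0.48  -0.324] max [ 0.528 -0.292]
scene 0 z 0.09 86 [ 0.503 -0.31   0.097] min [ 0.475 -0.325] max [ 0.527 -0.291]
scene 0 z 0.1 52 [ 0.504 -0.308  0.101] min [ 0.477 -0.324] max [ 0.528 -0.294]
scene 1 z 0.03 101 [ 0.641 -0.042  0.036] min [ 0.569 -0.065] max [0.675 0.006]
scene 1 z 0.04 100 [ 0.641 -0.038  0.044] min [ 0.571 -0.064] max [0.672 0.005]
scene 1 z 0.05 64 [ 0.625 -0.046  0.055] min [ 0.571 -0.064] max [0.6
[... 1993 characters left out ...]
.07 110 [ 0.57  -0.043  0.075] min [ 0.547 -0.067] max [0.624 0.013]
side 1 z 0.08 93 [ 0.569 -0.045  0.085] min [ 0.546 -0.068] max [0.625 0.007]
side 1 z 0.09 151 [ 0.575 -0.04   0.095] min [ 0.545 -0.069] max [0.633 0.028]
side 1 z 0.1 200 [ 0.581 -0.038  0.105] min [ 0.547 -0.067] max [0.638 0.033]
side 1 z 0.11 381 [ 0.588 -0.025  0.114] min [ 0.547 -0.066] max [0.646 0.033]
side 1 z 0.12 63 [ 0.593 -0.021  0.125] min [ 0.569 -0.034] max [ 0.623 -0.008]
side 1 z 0.13 56 [ 0.594 -0.021  0.135] min [ 0.57  -0.028] max [ 0.625 -0.009]
side 1 z 0.14 99 [ 0.596 -0.018  0.146] min [ 0.57  -0.027] max [ 0.626 -0.006]
side 1 z 0.15 13 [ 0.597 -0.018  0.151] min [ 0.577 -0.024] max [ 0.62 -0.01]
```

View pics/crops.png

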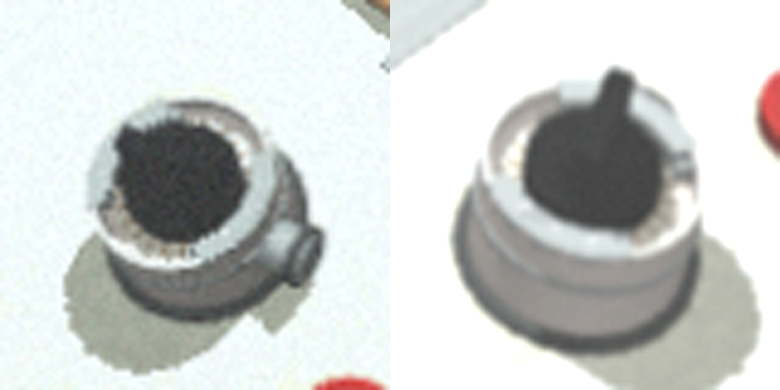

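```bash
python3 - <<'E'
from h import *
for c in ['scene','side']:
    W=np.load(c+'W.npy'); x,y,z=np.moveaxis(W,-1,0)
    for n,t,lo,hi in [('short',(.5,-.31),.08,.105),('tall',(.599,-.017),.13,.155)]:
        for l in (lo,hi-.012):
            q=W[(np.hypot(x-t[0],y-t[1])<.036)&(z>l)&(z<hi+.005)]
            e=cv2.minAreaRect((q[:,:2]*1000).astype(np.float32)); 
            w,V=np.linalg.eigh(np.cov(q[:,:2].T)); a=V[:,1]
            print(c,n,len(q),q.mean(0).round(4),'ang',np.degrees(np.arctan(a[1]/a[0])).round(1),e, 'ztop',np.percentile(q[:,2],95).round(4))
    # rim circle of short can
    for t,zz in [((.5,-.31),.064),((.599,-.017),.114)]:
        m=(np.hypot(x-t[0],y-t[1])<.06)&(np.hypot(x-t[0],y-t[1])>.036)&(abs(z-zz)<.006)
        q=W[m][:,:2]; h=cv2.minEnclosingCircle((q*1000).astype(np.float32)); print('rim',h)
    # pipe
    t=(.5,-.31); rad=np.hypot(x-t[0],y-t[1]); q=W[(rad>.058)&(rad<.085)&(z>.012)&(z<.06)]
    if len(q): print('pipe',len(q),q.mean(0), np.degrees(np.arctan2(q[:,1].mean()+.31,q[:,0].mean()-.5)))
    # obstacles grid max
    for x0 in np.arange(.1,.9,.1):
        print(x0.round(1),[round(float(np.nanmax(z[(x>x0)&(x<x0+.1)&(y>y0)&(y<y0+.1)],initial=-1)),2) for y0 in np.arange(-.5,.9,.1)])
E
```

```text
scene short 173 [ 0.5044 -0.3092  0.0958] ang 25.0 ((501.0009765625, -308.0162353515625), (57.63203048706055, 16.21653175354004), 23.854124069213867) ztop 0.1017
scene short 126 [ 0.5027 -0.3087  0.0992] ang 24.4 ((500.91552734375, -307.79742431640625), (57.57882308959961, 15.861292839050293), 23.526012420654297) ztop 0.1019
scene tall 154 [ 0.6022 -0.0166  0.1454] ang -9.6 ((600.0450439453125, -14.389931678771973), (14.602006912231445, 55.75672149658203), 79.27007293701172) ztop 0.1518
scene tall 109 [ 0.601  -0.0152  0.149 ] ang -10.4 ((600.0450439453125, -14.389931678771973), (14.602006912231445, 55.75672149658203), 79.27007293701172) ztop 0.152
rim ((500.5626525878906, -308.53021240234375), 52.473960876464844)
rim ((599.2685546875, -14.169456481933594), 51.52729415893555)
pipe 103 [ 0.56691991 -0.29274004  0.03618892] 14.462514344560432
0.1 [0.01, 0.01, 0.01, 0.01, 0.02, 0.02, 0.01, 0.01, 0.01, 0.01, 0.32, 0.31, 0.01, -1.0]
0.2 [0.01, 0.01, 0.01, 0.03, 0.01, 0.01, 0.02, 0.01, 0.0, 0.0, 0.31, 0.32, 0.29, -1.0]
0.3 [0.0, 0.01, 0.0, 0.03, 0.01, 0.01, 0.03, 0.01, 0.01, 0.0, 0.14, 0.1
[... 1262 characters left out ...]
1  0.04401405] 12.86574323119743
0.1 [-1.0, -1.0, 0.0, 0.0, 0.02, 0.54, 0.61, 0.0, 0.0, 0.0, 0.58, 0.53, 0.0, -0.0]
0.2 [-1.0, 0.0, 0.0, 0.03, 0.0, 0.0, 0.02, 0.0, 0.0, 0.0, 0.57, 0.55, 0.33, -1.0]
0.3 [0.0, 0.0, 0.0, 0.03, 0.0, 0.0, 0.03, 0.0, 0.0, 0.0, 0.14, 0.14, 0.14, -1.0]
0.4 [0.0, 0.1, 0.07, 0.02, 0.0, 0.0, 0.02, 0.02, 0.02, 0.0, 0.14, 0.14, 0.14, -1.0]
0.5 [0.0, 0.1, 0.1, 0.02, 0.15, 0.12, 0.02, 0.02, 0.02, 0.0, 0.21, 0.21, 0.21, -1.0]
0.6 [0.0, 0.05, 0.0, 0.0, 0.15, 0.11, 0.0, 0.0, 0.0, 0.0, 0.21, 0.21, 0.21, -1.0]
0.7 [0.06, 0.06, 0.04, 0.05, 0.0, 0.15, 0.0, 0.07, 0.0, 0.0, 0.21, 0.21, 0.21, -1.0]
0.8 [0.06, 0.06, 0.05, 0.05, 0.05, 0.15, 0.05, 0.07, 0.05, 0.0, 0.01, 0.0, 0.0, -1.0]
```

```bash
python3 -m handwheel '[[[0.02,-0.01,0,0,0,0,0.085],[0.02,-0.01,0,0,0,0,0.085],[0.02,-0.01,0,0,0,-0.1,0.085],[0,0,0,0,0,0,0.085]]]' 30; python3 -c "
from bench import r
print(r.get_obs())"
```

```text
clock: 0.83
tcp_pos: [0.2667, 0.6116, 0.3041]
orientation: [0.644, 3.071, -0.001]
contact_force: [2.1, 0.3, -0.7]
grip_width: 0.0851
{'clock': 0.8333, 'joints': array([-1.30036447,  0.46387494,  0.06438664,  1.57796927, -0.02794602,
        1.10101235, -0.07267866]), 'qvel': array([-2.44505682e-02,  2.70179164e-03, -4.97982816e-02, -1.00730448e-02,
       -2.94826173e-03, -9.63682545e-05,  6.61452429e-02]), 'tau': array([ -4.41243857, -57.91419625,  -1.20462589, -28.11973572,
        -0.63730298,  -0.08082164,  -0.52198006]), 'tcp_pos': array([0.26665236, 0.61162374, 0.30411269]), 'orientation': array([ 6.43924757e-01,  3.07099781e+00, -1.16658991e-03]), 'contact_force': array([ 2.09339262,  0.32079457, -0.68262647]), 'moment': array([-0.09604935, -0.08388804,  0.03798524]), 'grip_width': 0.08512940393274991}
```

Both cameras agree. The short cover is at (0.500, -0.309), wing at about 23.5° and top at z≈0.101. The tray is at (0.498, 0.2885), and the tall cover at (0.599, -0.015) with its top at 0.151. I'll swing over in an arc.

```bash
python3 -m handwheel '[[[0.03,-0.027,0,0,0,-0.08,0.085],[0.03,-0.027,0,0,0,-0.08,0.085],[0.03,-0.027,0,0,0,-0.08,0.085],[0.03,-0.027,0,0,0,-0.08,0.085],[0.03,-0.027,0,0,0,-0.08,0.085],[0.03,-0.027,0,0,0,-0.08,0.085],[0.022,-0.033,0,0,0,-0.08,0.085],[0.022,-0.033,0,0,0,-0.08,0.085],[0.022,-0.033,0,0,0,-0.08,0.085],[0.022,-0.033,0,0,0,-0.08,0.085]]]' && python3 -m handwheel '[[[0.022,-0.033,0,0,0,-0.08,0.085],[0.022,-0.033,0,0,0,-0.08,0.085],[0.006,-0.036,0,0,0,-0.08,0.085],[0.006,-0.036,0,0,0,-0.08,0.085],[0.006,-0.036,0,0,0,-0.08,0.085],[0.006,-0.036,0,0,0,-0.08,0.085],[0.006,-0.036,0,0,0,-0.08,0.085],[0.006,-0.036,0,0,0,-0.08,0.085],[0.006,-0.036,0,0,0,-0.08,0.085],[-0.008,-0.033,0,0,0,-0.08,0.085]]]'; python3 -c "
from bench import r
print(r.get_obs()['joints'])"
```

```text
clock: 1.67
tcp_pos: [0.5293, 0.3192, 0.3041]
orientation: [-1.78, -2.589, -0.001]
contact_force: [0.3, 0.9, -0.3]
grip_width: 0.0846
clock: 2.5
tcp_pos: [0.6082, -0.0321, 0.3042]
orientation: [2.646, 1.69, 0.002]
contact_force: [0.4, 0.4, -0.6]
grip_width: 0.085
[-0.49921068  0.41249726  0.59939727  1.75204324 -0.26222707  1.05555097
 -0.24298825]
```

```bash
python3 -m handwheel '[[[-0.01,-0.031,0,0,0,-0.08,0.085],[-0.01,-0.031,0,0,0,-0.08,0.085],[-0.01,-0.031,0,0,0,-0.08,0.085],[-0.012,-0.031,0,0,0,-0.08,0.085],[-0.012,-0.031,0,0,0,-0.08,0.085],[-0.012,-0.031,0,0,0,-0.08,0.085],[-0.014,-0.031,0,0,0,-0.08,0.085],[-0.014,-0.03,0,0,0,-0.08,0.085],[-0.014,-0.03,0,0,0,-0.08,0.085],[0,0,0,0,0,0,0.085]]]' ; python3 - <<'E'
from h import *
o=r.get_obs(); print(o['joints'],o['contact_force'])
P=pose(); im,d=save('wrist','w1.png'); W=cloud('wrist',d,P); np.save('w1W.npy',W)
print(P)
x,y,z=np.moveaxis(W,-1,0); print(np.nanmin(W.reshape(-1,3),0),np.nanmax(W.reshape(-1,3),0))
t=(.5,-.31);rad=np.hypot(x-t[0],y-t[1])
q=W[(rad<.04)&(z>.085)&(z<.12)]; print(len(q),q.mean(0), cv2.minAreaRect((q[:,:2]*1000).astype(np.float32)))
q=W[(rad<.06)&(abs(z-.064)<.006)&(rad>.03)]; print(cv2.minEnclosingCircle((q[:,:2]*1000).astype(np.float32)))
E
```

```text
clock: 3.33
tcp_pos: [0.4944, -0.314, 0.3049]
orientation: [3.073, 0.635, -0.002]
contact_force: [-0.9, -0.7, 0.4]
grip_width: 0.0849
[-0.16808886  0.42430651  0.83390231  1.81546132 -0.35378142  1.05717842
 -0.3651629 ] [-0.92815833 -0.74262854  0.39477159]
(array([[ 9.18200966e-01,  3.96114721e-01, -3.36909945e-04],
       [ 3.96110711e-01, -9.18194902e-01, -3.79820514e-03],
       [-1.81387396e-03,  3.35406199e-03, -9.99992730e-01]]), array([ 0.49444332, -0.31396274,  0.3048518 ]))
[-0.04756903 -1.17760442 -0.2795524 ] [0.83168294 0.07936742 0.3343746 ]
667 [ 0.50305664 -0.30603194  0.09829965] ((501.9562683105469, -306.5499267578125), (53.98599624633789, 12.872565269470215), 22.94419288635254)
((501.2812194824219, -306.5119934082031), 51.0585823059082)
```

View pics/w1.png

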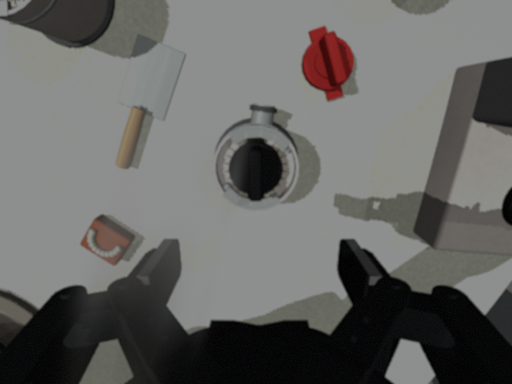

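```bash
python3 - <<'E'
from h import *
W=np.load('w1W.npy'); x,y,z=np.moveaxis(W,-1,0)
c=np.array([.5015,-.3065]); rad=np.hypot(x-c[0],y-c[1]); a=np.degrees(np.arctan2(y-c[1],x-c[0]))
q=(rad>.056)&(rad<.085)&(z>.012)&(z<.06)
print('pipe',q.sum(),a[q].mean(),a[q].min(),a[q].max(),np.median(z[q]))
for p in [(440,100),(430,220),(480,220),(500,110)]: print(p,W[p[1],p[0]])
im=cv2.imread('pics/w1.png'); cr=im[90:220,190:330]; cv2.imwrite('pics/w1c.png',cv2.convertScaleAbs(cv2.resize(cr,(756,594*130*1//140) if 0 else (560,520),interpolation=cv2.INTER_CUBIC),alpha=1.6,beta=20))
E
```

```text
pipe 392 15.652703242217504 1.492246891406587 29.675518066509703 0.03954686472674515
(440, 100) [ 0.67758509 -0.50395244 -0.0018688 ]
(430, 220) [ 0.52673016 -0.55932105  0.03423132]
(480, 220) [ 0.55648526 -0.60506867  0.05841466]
(500, 110) [ 0.66920834 -0.51555829  0.09292802]
```

View pics/w1c.png

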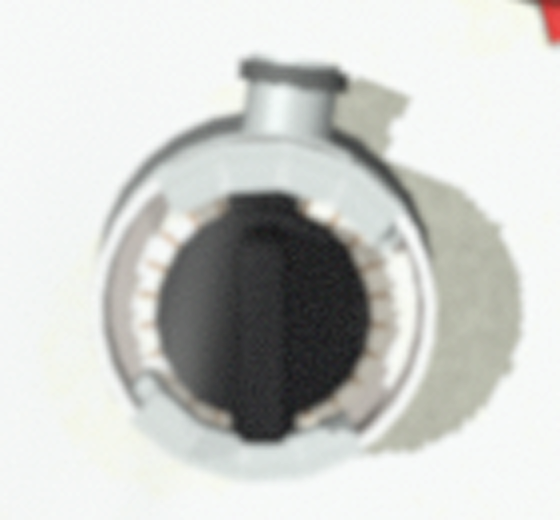

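Can x lies at about 16° (pipe) and the wing at 23°, so it is locked about 7° in. The jaws are already aligned with the wing. I descend to TCP z≈0.146.

```bash
python3 -m handwheel '[[[0.003,0.003,-0.03,0,0,0,0.085],[0.003,0.003,-0.03,0,0,0,0.085],[0,0,-0.03,0,0,0,0.085],[0,0,-0.03,0,0,0,0.085],[0,0,-0.02,0,0,0,0.085],[0,0,-0.01,0,0,0,0.085],[0,0,0,0,0,0,0.085],[0,0,0,0,0,0,0.085]]]'; python3 - <<'E'
from h import *
o=r.get_obs(); print(o['joints'])
P=pose();print(P)
im,d=save('wrist','w2.png'); W=cloud('wrist',d,P)
save('side','s2.png')
x,y,z=np.moveaxis(W,-1,0)
t=(.5,-.31);rad=np.hypot(x-t[0],y-t[1])
q=W[(rad<.04)&(z>.085)&(z<.12)]; print(len(q),q.mean(0), cv2.minAreaRect((q[:,:2]*1000).astype(np.float32)))
E
```

```text
clock: 4.05
tcp_pos: [0.5053, -0.3011, 0.1543]
orientation: [-3.072, -0.657, -0.0]
contact_force: [0.4, 0.4, 0.7]
grip_width: 0.0848
[-0.06430789  0.61458383  0.67657206  1.92227305 -0.53310808  0.79055893
 -0.23992633]
(array([[ 9.12620614e-01,  4.08807491e-01,  2.22226194e-04],
       [ 4.08807481e-01, -9.12620641e-01,  9.05060752e-05],
       [ 2.39807773e-04,  8.25002061e-06, -9.99999971e-01]]), array([ 0.50530007, -0.30108953,  0.15428321]))
3238 [ 0.50904625 -0.31180438  0.10000345] ((508.12371826171875, -321.33831787109375), (56.63418197631836, 45.75166320800781), 23.841636657714844)
```

View pics/w2.png

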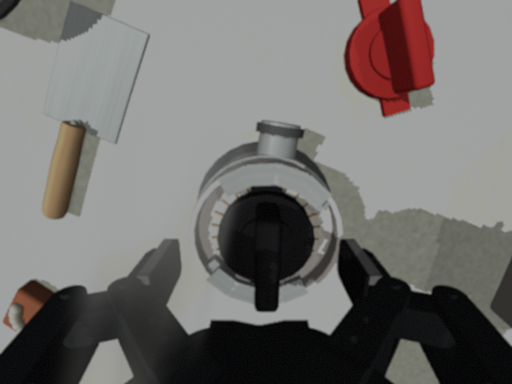

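View pics/s2.png

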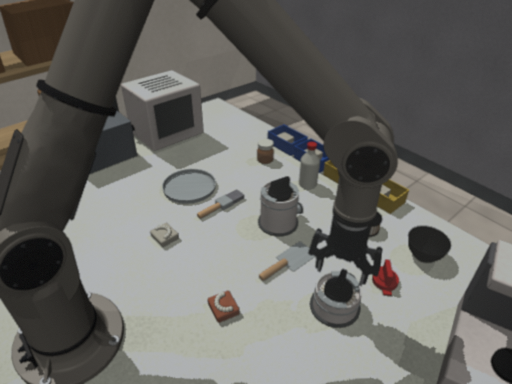

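```bash
python3 -m handwheel '[[[-0.0045,-0.006,-0.003,0,0,0,0.085],[0,0,0,0,0,0,0.085]]]'; python3 - <<'E'
from h import *
P=pose();print(P[1])
im,d=save('wrist','w3.png'); W=cloud('wrist',d,P)
x,y,z=np.moveaxis(W,-1,0)
t=(.5,-.31);rad=np.hypot(x-t[0],y-t[1])
T=(W-P[1])@P[0]  # tool coords
v,u=np.mgrid[:384,:512]
m=(rad<.035)&(z>.092)&(z<.108)&(abs(T[...,1])<.02)
q=W[m];print(len(q),q.mean(0),cv2.minAreaRect((q[:,:2]*1000).astype(np.float32)),np.median(q[:,2]))
print('tool coords', T[m].mean(0),T[m].min(0),T[m].max(0))
E
```

```text
clock: 4.32
tcp_pos: [0.4995, -0.3089, 0.1518]
orientation: [3.071, 0.653, 0.001]
contact_force: [-0.1, -0.9, -0.8]
grip_width: 0.0849
[ 0.49952368 -0.30893129  0.15181397]
2668 [ 0.50478543 -0.30532742  0.09830231] ((501.82440185546875, -306.6077575683594), (55.92853927612305, 14.082172393798828), 23.404781341552734) 0.0985380540571561
tool coords [ 0.00624223 -0.00124449  0.05351316] [-0.02491303 -0.00831973  0.05121829] [0.03098431 0.00597595 0.05977457]
```

```bash
python3 -m handwheel '[[[0.001,0.001,-0.006,0,0,0,0.085],[0,0,0,0,0,0,0.04],[0,0,0,0,0,0,0.01],[0,0,0,0,0,0,0.0],[0,0,0,0,0,0,0],[0,0,0,0,0,0,0],[0,0,0,0,0,0,0],[0,0,0,0,0,0,0],[0,0,0,0,0,0,0]]]' 50; python3 -c "
from bench import r
o=r.get_obs();print(o['moment'],o['joints'])"
```

```text
clock: 5.12
tcp_pos: [0.5013, -0.3066, 0.1451]
orientation: [3.072, 0.654, 0.001]
contact_force: [0.7, 0.7, 0.6]
grip_width: 0.0132
[ 8.84049233e-03 -8.44147957e-05  9.38031436e-03] [-0.04493396  0.62617211  0.66550772  1.92778601 -0.54444385  0.77349421
 -0.22088304]
```

Gripped at 13 mm with almost no side force. Now I turn counter-clockwise.

```bash
python3 -m handwheel '[[[0,0,0,0,0,0.05,0],[0,0,0,0,0,0.07,0],[0,0,0,0,0,0.07,0],[0,0,0,0,0,0.07,0],[0,0,0,0,0,0.07,0],[0,0,0,0,0,0.07,0],[0,0,0,0,0,0,0]]]'; python3 -c "
from bench import r
o=r.get_obs();print(o['moment'],o['joints'])"
```

```text
clock: 5.7
tcp_pos: [0.5011, -0.3067, 0.1451]
orientation: [2.88, 1.255, 0.001]
contact_force: [-0.1, 0.2, 2.1]
grip_width: 0.0134
[-0.06043107 -0.00377018  0.07394505] [ 0.02780453  0.59447008  0.55929359  1.92349521 -0.45167302  0.74969582
  0.09845315]
```

```bash
python3 -m handwheel '[[[0,0,0,0,0,0.1,0],[0,0,0,0,0,0.1,0],[0,0,0,0,0,0.1,0],[0,0,0,0,0,0.1,0],[0,0,0,0,0,0.1,0],[0,0,0,0,0,0.1,0],[0,0,0,0,0,0.1,0],[0,0,0,0,0,0.1,0],[0,0,0,0,0,0.1,0],[0,0,0,0,0,0.03,0]]]'; python3 -m handwheel '[[[0,0,0,0,0,0,0],[0,0,0,0,0,0,0]]]'; python3 - <<'E'
from h import *
o=r.get_obs();print(o['moment'],o['joints'])
P=pose();a=P[0][:,0];print('tool x ang',np.degrees(np.arctan2(a[1],a[0])))
save('wrist','w4.png'); save('side','s4.png')
E
```

```text
clock: 6.53
tcp_pos: [0.5011, -0.3068, 0.1451]
orientation: [2.012, 2.412, 0.0]
contact_force: [0.4, 0.6, 3.0]
grip_width: 0.013
clock: 6.7
tcp_pos: [0.5012, -0.3067, 0.1451]
orientation: [2.018, 2.407, 0.0]
contact_force: [-1.0, -0.7, 4.1]
grip_width: 0.0131
[-0.02847211  0.11408604  0.04359044] [ 0.20447705  0.54741137  0.31476982  1.91152761 -0.24692694  0.7196852
  0.83838232]
tool x ang 100.05261653561519
```

View pics/w4.png

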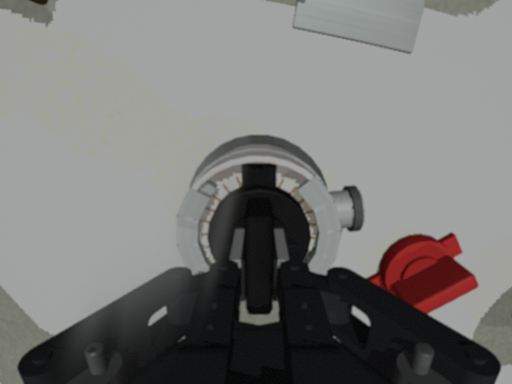

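The wrist picture shows the lug at (258,175) in the gap between the hooks, with the pipe at (350,208), about 84° away. Slow lift now, watching the force.

```bash
python3 -m handwheel '[[[0,0,0.005,0,0,0,0],[0,0,0.005,0,0,0,0],[0,0,0.005,0,0,0,0],[0,0,0,0,0,0,0]]]'; python3 - <<'E'
from h import *
o=r.get_obs();print(o['moment'],o['contact_force'])
save('wrist','w5.png'); save('side','s5.png')
E
```

```text
clock: 7.13
tcp_pos: [0.5015, -0.3066, 0.1609]
orientation: [2.014, 2.41, 0.001]
contact_force: [0.9, -0.4, -1.5]
grip_width: 0.0131
[-0.06394369 -0.00959753  0.01540037] [ 0.91360071 -0.44468877 -1.52042732]
```

View pics/w5.png

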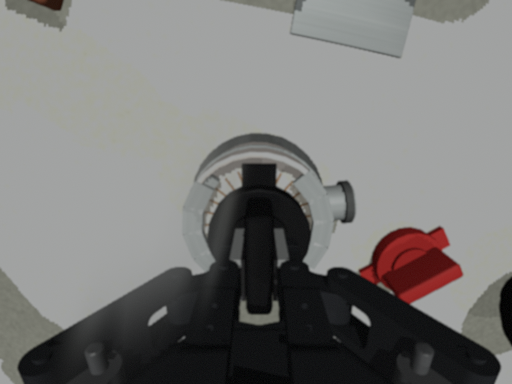

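```bash
python3 -m handwheel '[[[0,0,0.01,0,0,0,0],[0,0,0.02,0,0,0,0],[0,0,0.03,0,0,0,0],[0,0,0.03,0,0,0,0],[0,0,0.03,0,0,0,0],[0,0,0.02,0,0,0,0],[0,0.01,0.005,0,0,0,0],[0,0.02,0,0,0,0,0],[0,0.03,0,0,0,0,0],[0,0.033,0,0,0,0,0]]]'; python3 -c "
from bench import r
o=r.get_obs();print(o['moment'],o['joints'])"
```

```text
clock: 8.07
tcp_pos: [0.5001, -0.2127, 0.3042]
orientation: [-2.016, -2.408, 0.001]
contact_force: [0.7, 0.2, -1.3]
grip_width: 0.0132
[ 0.09831449 -0.04075944 -0.02004288] [-0.00875051  0.26707019  0.35711942  1.89007196 -0.10907174  1.00441403
  0.57205287]
```

```bash
python3 - <<'E'
from h import *
save('side','s6.png')
E
```

```text
(no output)
```

View pics/s6.png

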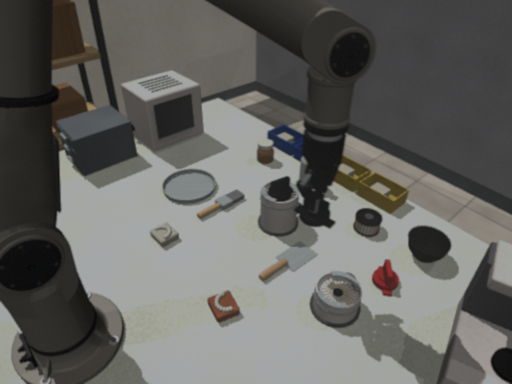

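The side picture shows the short canister open at (337,297) and the cover held clear at about (315,215). On to the tray.

```bash
python3 -m handwheel '[[[0,0.033,0,0,0,0,0],[0,0.033,0,0,0,0,0],[0,0.033,0,0,0,0,0],[0,0.033,0,0,0,0,0],[0,0.033,0,0,0,0,0],[0,0.033,0,0,0,0,0],[0,0.033,0,0,0,0,0],[0,0.033,0,0,0,0,0],[0,0.033,0,0,0,0,0],[0,0.033,0,0,0,0,0]]]'&& python3 -m handwheel '[[[0,0.033,0,0,0,0,0],[0,0.033,0,0,0,0,0],[0,0.033,0,0,0,0,0],[0,0.03,0,0,0,0,0],[0,0.015,0,0,0,0,0],[0,0.005,0,0,0,0,0],[0,0,0,0,0,0,0],[0,0,0,0,0,0,0]]]'; python3 - <<'E'
from h import *
P=pose();o=r.get_obs();print(o['joints'],P[1],o['contact_force'])
im,d=save('wrist','w7.png'); W=cloud('wrist',d,P)
im,d=save('scene','c7.png')
E
```

```text
clock: 8.95
tcp_pos: [0.4998, 0.1184, 0.3041]
orientation: [-2.013, -2.411, 0.002]
contact_force: [0.7, -0.1, -0.9]
grip_width: 0.0133
clock: 9.62
tcp_pos: [0.5011, 0.2638, 0.3044]
orientation: [2.015, 2.409, -0.003]
contact_force: [0.6, -1.2, -1.6]
grip_width: 0.0132
[-0.66519427  0.29824361  0.08626775  1.82374712 -0.02855888  1.02240282
 -0.39016254] [0.50111404 0.26377265 0.30437328] [ 0.59667658 -1.21928946 -1.62965053]
```

View pics/w7.png

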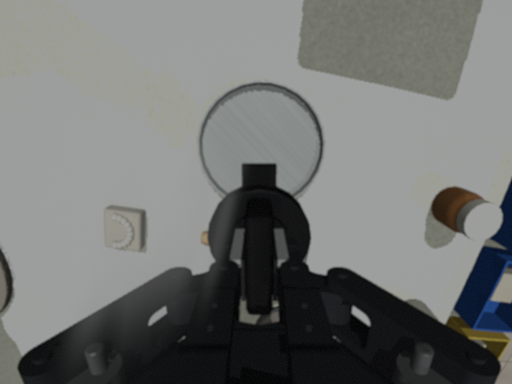

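View pics/c7.png

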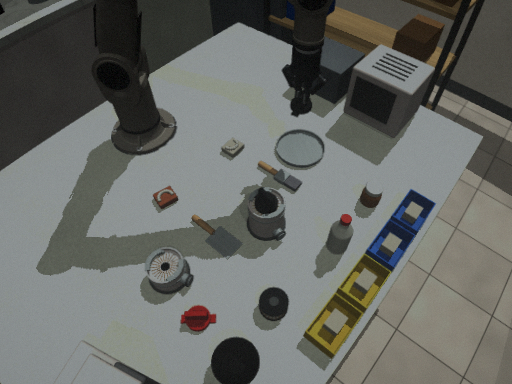

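```bash
python3 -m handwheel '[[[-0.003,0.02,-0.01,0,0,0,0],[0,0.005,-0.03,0,0,0,0],[0,0,-0.035,0,0,0,0],[0,0,-0.035,0,0,0,0],[0,0,-0.035,0,0,0,0],[0,0,-0.025,0,0,0,0],[0,0,-0.015,0,0,0,0],[0,0,-0.005,0,0,0,0],[0,0,0,0,0,0,0],[0,0,0,0,0,0,0]]]'; python3 - <<'E'
from h import *
P=pose();o=r.get_obs();print(o['joints'],P[1],o['contact_force'])
save('wrist','w8.png'); save('side','s8.png')
E
```

```text
clock: 10.55
tcp_pos: [0.499, 0.2899, 0.1158]
orientation: [2.015, 2.409, 0.002]
contact_force: [-0.2, -0.7, -0.8]
grip_width: 0.0136
[-0.67538797  0.55988836  0.05295566  1.93517157 -0.04602214  0.64658589
 -0.41615516] [0.49898145 0.28992486 0.11578926] [-0.20297453 -0.65791694 -0.78783541]
```

View pics/s8.png

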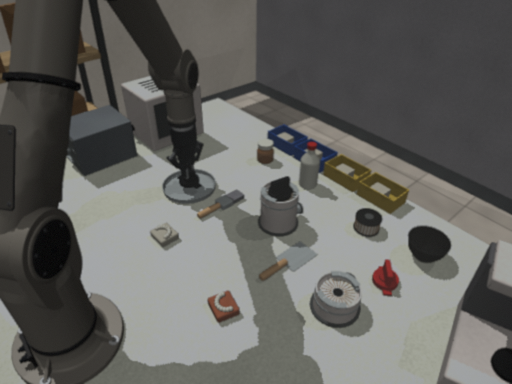

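View pics/w8.png

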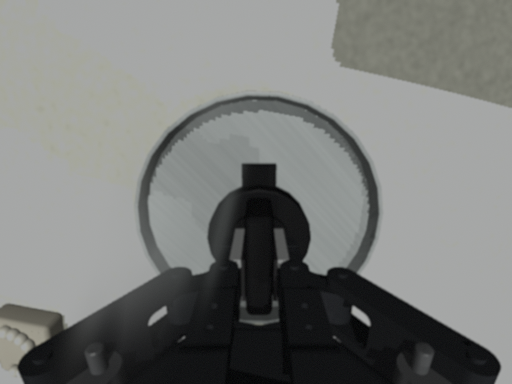

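Centred over the tray, about 17 mm above its floor. I lower slowly onto contact.

```bash
python3 -m handwheel '[[[0,0,-0.005,0,0,0,0],[0,0,-0.004,0,0,0,0],[0,0,-0.003,0,0,0,0],[0,0,-0.002,0,0,0,0],[0,0,0,0,0,0,0],[0,0,0,0,0,0,0]]]'; python3 -m handwheel '[[[0,0,-0.001,0,0,0,0],[0,0,-0.001,0,0,0,0],[0,0,0,0,0,0,0]]]'
```

```text
clock: 11.15
tcp_pos: [0.498, 0.2905, 0.1007]
orientation: [-2.014, -2.411, 0.001]
contact_force: [-0.3, -0.0, -1.1]
grip_width: 0.0134
clock: 11.4
tcp_pos: [0.4981, 0.2905, 0.0988]
orientation: [-2.014, -2.411, 0.0]
contact_force: [-0.4, -0.6, -2.5]
grip_width: 0.013
```

```bash
python3 -m handwheel '[[[0,0,-0.0007,0,0,0,0],[0,0,0,0,0,0,0]]]'; python3 -m handwheel '[[[0,0,-0.0007,0,0,0,0],[0,0,0,0,0,0,0]]]';
```

```text
clock: 11.57
tcp_pos: [0.4981, 0.2905, 0.0982]
orientation: [2.014, 2.411, 0.0]
contact_force: [0.7, -0.7, -1.2]
grip_width: 0.0131
clock: 11.73
tcp_pos: [0.4982, 0.2905, 0.0981]
orientation: [-2.014, -2.411, -0.0]
contact_force: [-2.1, -1.1, 4.7]
grip_width: 0.014
```

Contact: the vertical force turned to +4.7 N. Releasing gradually.

```bash
python3 -m handwheel '[[[0,0,0,0,0,0,0.02],[0,0,0,0,0,0,0.03],[0,0,0,0,0,0,0.045],[0,0,0,0,0,0,0.06],[0,0,0,0,0,0,0.06],[0,0,0,0,0,0,0.06],[0,0,0,0,0,0,0.06]]]' 20; python3 -m handwheel '[[[0,0,0.01,0,0,0,0.06],[0,0,0.02,0,0,0,0.06],[0,0,0.035,0,0,0,0.06],[0,0,0.035,0,0,0,0.06],[0,0,0.035,0,0,0,0.06],[0,0,0.035,0,0,0,0.06],[0,0,0.03,0,0,0,0.06],[0,0,0,0,0,0,0.06]]]';python3 - <<'E'
from h import *
P=pose()
im,d=save('wrist','w9.png'); W=cloud('wrist',d,P)
_,ds=save('side','s9.png'); _,dc=save('scene','c9.png')
for n,W in [('w',W),('side',cloud('side',ds)),('scene',cloud('scene',dc))]:
    x,y,z=np.moveaxis(W,-1,0); rad=np.hypot(x-.498,y-.289)
    q=W[(rad<.06)&(z>.035)&(z<.07)]
    if len(q)>5: print(n,len(q),q.mean(0),np.percentile(q[:,2],95),cv2.minAreaRect((q[:,:2]*1000).astype(np.float32)))
    t=np.hypot(x-.599,y+.016)<.036; q=W[t&(z>.138)&(z<.157)]
    if len(q)>5: print(n,'tall',len(q),q.mean(0),cv2.minAreaRect((q[:,:2]*1000).astype(np.float32)))
E
```

```text
clock: 12.32
tcp_pos: [0.4982, 0.2905, 0.0975]
orientation: [2.014, 2.411, 0.0]
contact_force: [0.2, 0.1, 0.0]
grip_width: 0.0596
clock: 12.98
tcp_pos: [0.5006, 0.2918, 0.3052]
orientation: [2.013, 2.408, 0.018]
contact_force: [1.4, 0.8, -0.9]
grip_width: 0.0598
w 489 [0.49811648 0.29251259 0.0510547 ] 0.052888194537231745 ((498.3023986816406, 290.9778137207031), (12.525407791137695, 53.95726013183594), 10.09824275970459)
side 106 [0.49474163 0.28255889 0.04642618] 0.053192666939423 ((497.15008544921875, 284.9400939941406), (17.58162498474121, 57.01531219482422), 11.06118392944336)
side tall 119 [ 0.59529564 -0.01800548  0.14607725] ((598.34375, -16.197067260742188), (16.04480743408203, 56.0620231628418), 76.33080291748047)
scene 82 [0.50152003 0.28449289 0.04891479] 0.05509367517673307 ((499.8986511230469, 288.0149841308594), (13.75881576538086, 57.40107727050781), 10.678919792175293)
scene tall 127 [ 0.60152968 -0.0158863   0.14758449] ((600.2550048828125, -14.294584274291992), (14.107990264892578, 56.186912536621094), 79.20658874511719)
```

View pics/w9.png

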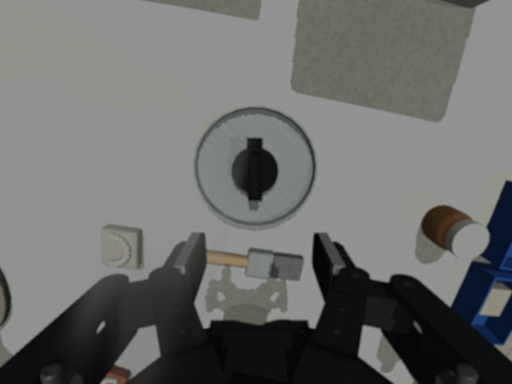

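View pics/s9.png

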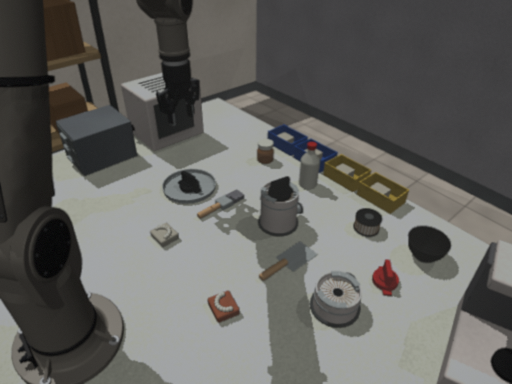

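The wrist picture shows the cover upright in the middle of the tray at (254,170), wing top at z≈0.053 as expected. The tall cover is unchanged and the gripper is well clear. Handing in.

```bash
python3 -m handwheel '[[[0,0,0,0,0,0,0.06],[0,0,0,0,0,0,0.06],[0,0,0,0,0,0,0.06]]]'; python3 -c "
from bench import r
print(r.hand_in())"
```

```text
clock: 13.38
tcp_pos: [0.4977, 0.2902, 0.2963]
orientation: [-2.014, -2.411, 0.004]
contact_force: [-0.3, -0.6, 0.4]
grip_width: 0.06
the job is handed in; nothing more can be done
None
```

The short canister's cover is off and standing upright in the middle of the steel tray, and the job was handed in at 13.4 s.

- **Unlocking:** I gripped the wing at 50 N and turned it about 76° counter-clockwise, putting the cover at about 84° from the canister's x, within the 65–105° in which it lifts free. It came out with only its own weight on the wrist (about 1.5 N).
- **Setting down:** I lowered it in small steps until the tray floor pushed back at about 5 N. I then opened the fingers gradually and raised the gripper about 0.2 m clear.
- **Last checks:** All three cameras put the cover within about 4 mm of the tray's centre. Its wing top is at about 53 mm, which is right for a cover lying flat on the tray floor. The taller canister's cover is where it was, within about 1 mm, and I did not go near the red look-alike.

None of the checks failed. The cameras differed by up to about 6 mm on the cover's position, mainly along y.

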